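# Load the slide carrier into the slide scanner

## Task

Lift the slide carrier straight up off the jig's two dowels by its orange centre knob, keeping it level all the time so that it does not bind and the slides stay put, and set it down on the scanner's loading deck in front of the opening with its nose towards the opening and its handle towards the outside. Let go of it there, then grip it by its black end handle and slide it into the scanner until it is fully home against the stop. Leave the bottle, the dish and the two small boxes where they are.

Things in the scene. Friction and masses are not known exactly. Their poses are not given: they have to be found in the camera images.
- carrier: Slide carrier, loose, about 0.35 kg, balanced under its orange knob: dark steel plate 130 (x) x 100 (y) x 8 mm with two glass slides fixed in it. Origin: centre of its underside; x points to its nose (end without handle), z up. It starts on the jig, two 8 mm dowels in its 9.5 mm holes, 16 mm deep, at (52, 36) and (-52, -36) mm. Brass bushes round the holes stand 8 mm above the plate.
- carrier_knob (a point): Grip point in the orange knob, a bar on the middle of the carrier, 30 mm long in x, 14 mm wide in y, top 38 mm above the carrier's underside. The point is on its centre line 26 mm above the underside: 12 mm below its top, 18 mm above the plate. Axes as the carrier; pinch across y.
- carrier_handle (a point): Grip point in the black handle, a bar out from the carrier's rear end (x -105 to -65 mm), 40 mm long in x, 12 mm wide in y, from the underside to 38 mm above it. The point is at its middle (x = -85 mm), 26 mm above the underside. Axes as the carrier; pinch across y. On the jig a blue guard, 7 mm away, as high as the handle, keeps fingers off its sides and end.
- jig_seat (a point): Fixed aluminium loading jig, base 205x130x12 mm. The point is on the base's top face, where the carrier's origin sits at the start; axes as the carrier there. Two steel dowels, 8 mm across, stand 26 mm above this face: the carrier must rise more than that to come free.
- scanner_home (a point): Fixed low white and grey slide scanner, 285 (x) x 152 (y) x 72 mm high. The point is where the carrier's origin lies when fully home, on the deck's top face, 15 mm above the desk; x points into the scanner, z up; the carrier is loaded with its axes along these. The stop meets the carrier's nose at x = 65 mm. At home the handle is still 45 mm or more outside the roof.
- scanner_deck (a point): Where the carrier's origin may be when set down: on the loading deck, 100 mm (50 to 135 will do) short of home; axes as scanner_home. The deck is open above from 65 mm before this point to 83 mm past it, where the roof begins, so it can be lowered straight down here (ceiling 45, top 57 mm above the deck). Side guides 6 mm high, 112 mm apart, taper to 104 mm at the opening. The carrier slides by friction alone; nothing latches.
- oil_bottle: Bystander, loose: small bottle of amber oil with a white cap, 30 mm across, 66 mm tall. Origin: centre of its underside.
- petri_dish: Bystander, loose: small round dish with lid, pink inside, 56 mm across, 14 mm tall. Origin: centre of its underside.
- coverslip_box: Bystander, loose: blue and white box, 35x35x21 mm. Origin: centre of its underside.
- slide_mailer: Bystander, loose: pale grey flat plastic box, 84x35x21 mm. Origin: centre of its underside.

How it is judged:
On the way, in this order (a step that is already met when the one before it is completed fails the run):
1. the carrier is level and free above the jig's dowels, held by its centre knob (horizontal distance between the grasp point and carrier_knob below 0.03 m and contact force between the fingers and carrier above 0.5 N and z of carrier in the frame of jig_seat above 0.028 m and angle between carrier's own z axis and vertical below 0.12 rad), for 0.1 s.
2. the carrier rests on the loading deck, 50 to 135 mm short of home, nose inwards, let go (x of carrier in the frame of scanner_home between -0.135 and -0.05 m and y of carrier in the frame of scanner_home between -0.008 and 0.008 m and z of carrier in the frame of scanner_home between -0.003 and 0.004 m and contact force between the fingers and carrier below 0.1 N and distance between carrier_handle and scanner_home above 0.1 m and angle between the x axis of carrier and the x axis of scanner_home, either way round below 0.12 rad), for 0.2 s.
3. it is gripped by its end handle while still at least 30 mm short of home (horizontal distance between the grasp point and carrier_handle below 0.027 m and contact force between the fingers and carrier above 1 N and x of carrier in the frame of scanner_home below -0.03 m), for 0.1 s.
At the end, for the whole second after the job is handed in: The carrier lies flat on the scanner's deck, nose inwards, within 5 mm of fully home against the stop, at rest and released (x of carrier in the frame of scanner_home between -0.005 and 0.003 m and y of carrier in the frame of scanner_home between -0.005 and 0.005 m and z of carrier in the frame of scanner_home between -0.003 and 0.003 m and angle between carrier's own z axis and vertical below 0.04 rad and angle between the x axis of carrier and the x axis of scanner_home, either way round below 0.06 rad and linear speed of carrier below 0.01 m/s and contact force between the fingers and carrier below 0.1 N); the robot touches nothing.
It fails at once if the carrier is tipped more than 11 degrees (angle between carrier's own z axis and vertical above 0.2 rad).
It fails at once if a bystander (bottle, dish or small box) is moved more than 25 mm (distance of any of oil_bottle, petri_dish, coverslip_box, slide_mailer from where it was at the start of the episode above 0.025 m).
It also fails if it takes over 64 s, if anything falls off the work surface, if the arm or the gripper's body presses on something with over 40 N, if the wrist force passes 120 N, or if a joint passes its speed limit or range.

## Robot

A 6-joint arm with a two-finger parallel gripper is mounted at the origin on a cart in front of the work surface, level with it; the furniture and walls round the work are solid. World frame = base frame: x ahead of the robot, y to its left, z up, the work surface at z = 0. Lengths are in m, angles in rad, forces in N, time in s.
With the tool pointing down it reaches from about 0.425 to 0.95 m from the base axis. Payload 3.5 kg.
Tool frame: the origin (TCP) lies midway between the tips of the shut fingers; the grasp point (between the pads) lies 19 mm behind it; y points along the fingers, x is the direction in which the jaws open and shut, and the axes are right-handed (so a half turn about y gives the same grasp; the last joint's range is limited). The gripper opens to 85 mm and grips with 20 to 120 N. Pads are 22 mm wide; open, the fingers measure 114 mm over their backs; the gripper's body (76 mm by 85 mm) begins 54 mm behind the grasp point. The pads swing forward as they close: fully open they stand 13 mm farther back than shut.
Start: joints at [-1.337, 0.286, 1.577, -0, 1.279, -0.15], TCP at [0.253, -0.626, 0.231] pointing down, gripper open.
Joint ranges: [-2.77, 2.77], [-0.9, 2.22], [0.21, 2.48], [-1.53, 4.67], [0.24, 2.81], [-2.84, 2.84]. Speed limits (rad/s): [2.79, 2.79, 3.14, 3.14, 3.14, 3.14].

## Interface

Orientations are given as a unit quaternion [x, y, z, w].
In Python, from plant import ctrl, viewer gives the robot as it stands.
- The arm moves only by the tool step_arm, never from a script. Its argument "rows" is a list of rows, each a list of 3 entries, a list of its own where there are three numbers: the turn, a rotation vector about the tool's x, y, z in degrees, then the shift along the tool's x, y, z in mm, then the closure, from 0 (fully open) to 1 (shut). A call has 1 to 10 rows; each row is the pose to reach, as a shift and turn from the pose commanded when the call began, along the tool's axes at that moment; what a row does not reach only later rows make up. A row lasts 1/12 s, in which the tool goes at most 41.7 mm and 7.16 degrees, less where a joint would pass 70% of its speed; a pose out of reach is approached as far as the arm can. A call with a gripper value outside its range is refused whole. The fingers move at their own pace and stop on an object; "newtons" is the grip in N (left out, the last holds). Time passes only in rows, so rows that repeat a pose let the fingers close. It gives the time, the measured TCP pose, the force and the opening at its end, in the units of the state.
- ctrl.get_state(): the state, without advancing time (a new reading comes with each control period).
- viewer.read_camera(name): name is "side" or "top" or "wrist"; returns (picture, depth): 384x512x3 uint8, red, green, blue; 384x512 float32, m along the optical axis (not along the pixel's ray), 0 where there is no reading.
- viewer.calibration(name): a dict with "K" (3x3 intrinsics, pixels), "R" (3x3) and "t" (3): a world point X has camera coordinates R X + t. Camera axes: x right, y down, z forward; pixel columns grow to the right and rows downward; lengths in m; the calibration is good to about 2 mm. A picture is of the moment at which its call begins: read the wrist's pose just before it. calibration takes no time and is no camera call; for the wrist camera it gives the pose at the moment of the call.
- ctrl.sign_off(): hands the job in, once; it reports no verdict.
The state is a dict: "time": time; "qpos": joint angles; "dq": joint speeds; "joint_efforts": joint torques, N m; "eef_pos": TCP position; "tcp_rot": TCP orientation; "contact_force": force on the tool from outside, world axes, zero at the start; "wrist_torque": the same for the moment, N m; "opening": opening from 0.0 (shut) to 1.0 (fully open).
Only numpy, scipy, OpenCV 4.12 (cv2) and the standard library are available. Lean on these libraries where they do the work, as an engineer would, in place of code of your own. Each camera call takes 0.05 s, during which the arm holds its last target.

## Working session

There is one attempt and no reset: what is moved stays moved. The work goes in short steps, Python scripts to look and compute and a tool call to move; the robot and the scene stay as the last step left them, time stands still between calls to the robot, and variables do not carry over. Pictures are saved under pics/ and viewed, and the job is handed in when it is done.

Besides the shell and the picture viewer there is one more tool, called by a JSON object that holds its "fn" and its "kwargs". step_arm: Moves the arm, as the interface text tells. Its arguments: {"type":"object","properties":{"rows":{"type":"array"},"newtons":{"type":"number"}},"required":["rows"]}

```bash
ls; mkdir -p pics
python3 - <<'E'
from plant import ctrl, viewer
import cv2,numpy as np
print(ctrl.get_state())
for n in ("side","top","wrist"):
    c=viewer.calibration(n); print(n,c)
    p,d=viewer.read_camera(n); cv2.imwrite(f"pics/{n}0.png",p[:,:,::-1]); np.savez(f"pics/{n}0.npz",p=p,d=d,**c)
E
```

```text
pics
{'time': 0.0, 'qpos': array([-1.33700305e+00,  2.87190336e-01,  1.57818540e+00,  3.09977361e-05,
        1.27858115e+00, -1.50034881e-01]), 'dq': array([-0.00155073, -0.00084624, -0.00170228, -0.00091848, -0.00016025,
        0.00027381]), 'joint_efforts': array([ 9.83092141e-04, -4.05975330e+01, -2.92627591e+01, -6.82951236e-05,
        5.71083860e-03, -1.37442633e-06]), 'eef_pos': array([ 0.25262823, -0.62523606,  0.22992617]), 'tcp_rot': array([-0.58561387,  0.39606192, -0.39484555,  0.5867609 ]), 'contact_force': array([-0.66350079, -0.53515909, -0.56073983]), 'wrist_torque': array([-0.00346954, -0.02253091,  0.00209494]), 'opening': 0.9990312957332614}
side {'K': array([[372.72903575,   0.        , 256.1890899 ],
       [  0.        , 372.72903575, 191.92144842],
       [  0.        ,   0.        ,   1.        ]]), 'R': array([[ 0.83700458, -0.54715865, -0.00638307],
       [-0.21570288, -0.31920161, -0.92281233],
       [ 0.50288726,  0.773775  , -0.3851969 ]]), 't': array([-0.3343161 ,  0.19089414,  0.78787297])}
top {'K': array([[455.83970104,   0.        , 249.67233018],
       [  0.        , 455.83970104, 188.46661846],
       [  0.        ,   0.        ,   1.        ]]), 'R': array([[-0.0280308 , -0.99960614, -0.00135699],
       [-0.99143206,  0.02797479, -0.12759267],
       [ 0.12758038, -0.00223116, -0.99182573]]), 't': array([0.14006775, 0.50558795, 1.32358953])}
wrist {'K': array([[307.52239927,   0.        , 254.09001046],
       [  0.        , 307.52239927, 187.62985793],
       [  0.        ,   0.        ,   1.        ]]), 'R': array([[ 0.37423474, -0.92733318, -0.00123451],
       [-0.89287617, -0.36068815,  0.26958525],
       [-0.25044062, -0.0997859 , -0.96297574]]), 't': array([-0.67254722, -0.03426254,  0.37810272])}
```

View pics/top0.png

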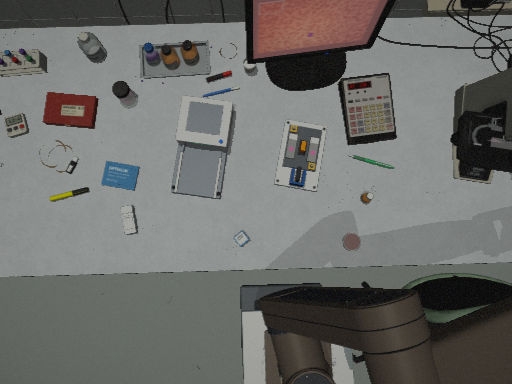

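View pics/side0.png

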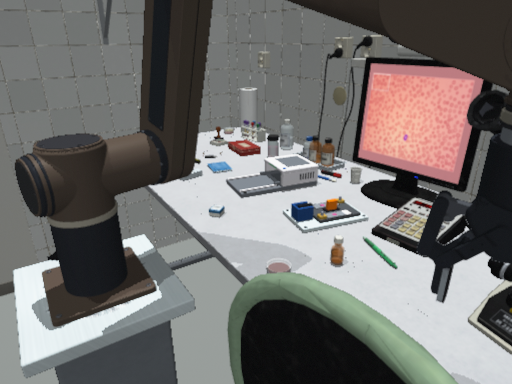

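View pics/wrist0.png

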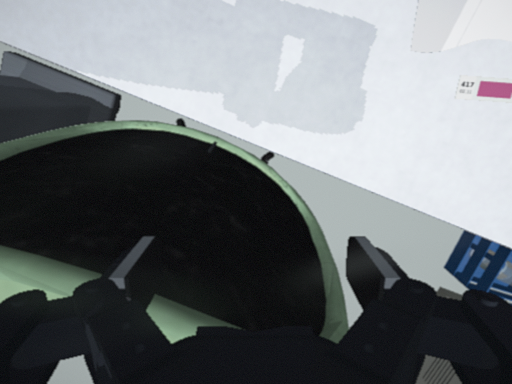

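```bash
cat > h.py <<'E'
import cv2,numpy as np
from scipy.spatial.transform import Rotation as Rot
def ray(c,u,v,z):
    K,R,t=c["K"],c["R"],c["t"]
    d=R.T@np.linalg.solve(K,np.array([u,v,1.])); o=-R.T@t
    return o+d*((z-o[2])/d[2])
def dep(c,u,v,D):
    K,R,t=c["K"],c["R"],c["t"]
    return R.T@(np.linalg.solve(K,np.array([u,v,1.]))*D-t)
def proj(c,X):
    p=c["K"]@(c["R"]@np.array(X)+c["t"]); return p[:2]/p[2]
def snap(n,tag):
    from plant import ctrl,viewer
    c=viewer.calibration(n); p,d=viewer.read_camera(n)
    cv2.imwrite(f"pics/{n}{tag}.png",p[:,:,::-1]); np.savez(f"pics/{n}{tag}.npz",p=p,d=d,**c)
    return c,p,d
E
python3 - <<'E'
from h import *
z=np.load("pics/top0.npz"); p=z["p"]
a=cv2.resize(p[90:205,165:240],None,fx=5,fy=5,interpolation=cv2.INTER_CUBIC)
b=cv2.resize(p[90:205,265:340],None,fx=5,fy=5,interpolation=cv2.INTER_CUBIC)
cv2.imwrite("pics/crop0.png",np.hstack([a,b])[:,:,::-1])
hsv=cv2.cvtColor(p,cv2.COLOR_RGB2HSV)
def m(lo,hi,x0,x1,y0,y1):
    k=cv2.inRange(hsv,lo,hi); k2=k*0; k2[y0:y1,x0:x1]=k[y0:y1,x0:x1]; return k2
k=m((8,180,150),(20,255,255),270,330,110,190)
n,l,s,ce=cv2.connectedComponentsWithStats(k)
for i in range(1,n): print(s[i],ce[i],ray(z,*ce[i],.012+.038),)
E
```

```text
[301 141   5  10  35] [302.97142857 145.14285714] [ 0.63237369 -0.0361454   0.05      ]
```

View pics/crop0.png

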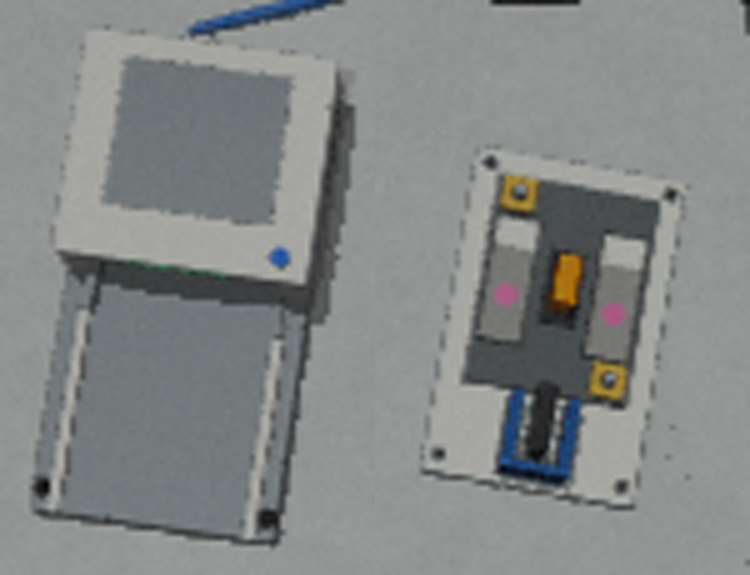

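Run:
```python
from h import *
from plant import ctrl,viewer
s=ctrl.get_state(); R=Rot.from_quat(s["tcp_rot"]).as_matrix(); print(R.round(3))
c=viewer.calibration("wrist"); o=-c["R"].T@c["t"]; print("cam",o, "in tool",R.T@(o-s["eef_pos"]),"axes in tool\n",(R.T@c["R"].T).round(3))
z=np.load("pics/top0.npz")
# crop px -> image; jig corner pts, height 12mm
f=lambda x,y,x0: (x/5+x0-.4,y/5+90-.4)
for n,q,h in [("jigTL",(475,150),.012),("jigTR",(685,182),.012),("jigBL",(423,472),.012),("jigBR",(632,507),.012)]:
    print(n,ray(z,*f(q[0]-375,q[1],265),h))
for n,q,h in [("roofTL",(85,32),.072),("roofTR",(335,62),.072),("roofBL",(57,250),.072),("roofBR",(303,283),.072),("deckBL",(35,513),.015),("deckBR",(277,542),.015)]:
    print(n,ray(z,*f(q[0],q[1],165),h))
```

```text
[[ 0.374 -0.     0.927]
 [-0.927  0.002  0.374]
 [-0.002 -1.     0.   ]]
cam [ 0.31580064 -0.59834626  0.37268102] in tool [-0.00167256 -0.14242945  0.06869838] axes in tool
 [[ 1.    -0.     0.001]
 [-0.001 -0.27   0.963]
 [-0.    -0.963 -0.27 ]]
jigTL [0.72268104 0.01223139 0.012     ]
jigTR [ 0.69879975 -0.11603222  0.012     ]
jigBL [0.52348127 0.05123175 0.012     ]
jigBR [ 0.49861185 -0.07409354  0.012     ]
roofTL [0.78629519 0.3199222  0.072     ]
roofTR [0.7636895  0.17212274 0.072     ]
roofBL [0.65455781 0.33750579 0.072     ]
roofBR [0.63075614 0.1938876  0.072     ]
deckBL [0.5068761  0.36106421 0.015     ]
deckBR [0.48521117 0.21571872 0.015     ]
```

{"fn": "step_arm", "kwargs": {"rows": [[[0,3.3,0],[-22,0,32],0],[[0,6.6,0],[-44,0,64],0],[[0,9.9,0],[-66,0,96],0],[[0,13.2,0],[-88,0,128],0],[[0,16.5,0],[-110,0,160],0],[[0,19.8,0],[-132,0,192],0],[[0,23.1,0],[-154,0,224],0],[[0,26.4,0],[-176,0,256],0],[[0,29.7,0],[-198,0,288],0],[[0,33,0],[-220,0,320],0]]}}

```text
time: 0.98
eef_pos: [0.4677, -0.3001, 0.2311]
tcp_rot: [-0.449, 0.546, -0.546, 0.449]
contact_force: [0.5, -1.2, 0.2]
opening: 0.999
```

```bash
cat >> h.py <<'E'
def delta(target,yawx,s=None):
    """tool-frame shift (mm) and turn (deg rotvec) so TCP at target, tool y down, tool x at world yaw yawx deg"""
    from plant import ctrl
    s=ctrl.get_state(); R=Rot.from_quat(s["tcp_rot"])
    a=np.radians(yawx); x=np.array([np.cos(a),np.sin(a),0]); y=np.array([0,0,-1.])
    T=Rot.from_matrix(np.column_stack([x,y,np.cross(x,y)]))
    print("t",s["time"],"pos",s["eef_pos"].round(4),"F",s["contact_force"].round(1),"open",round(s["opening"],3),"q",s["qpos"].round(2))
    print("shift mm",(R.inv().apply(np.array(target)-s["eef_pos"])*1e3).round(1),"turn",np.degrees((R.inv()*T).as_rotvec()).round(2))
E
python3 -c "
from h import *
delta((.632,-.036,.2),-101)"
```

```text
t 0.9833 pos [ 0.4677 -0.3001  0.2311] F [ 0.5 -1.2  0.2] open 0.999 q [-0.75  0.02  1.87  0.    1.25  1.01]
shift mm [-291.    31.2  110. ] turn [ 0.01 -0.18 -0.01]
```

{"fn": "step_arm", "kwargs": {"rows": [[[0,0,0],[-36,3,14],0],[[0,0,0],[-72,7,28],0],[[0,0,0],[-108,11,42],0],[[0,0,0],[-144,15,55],0],[[0,0,0],[-180,19,68],0],[[0,0,0],[-216,23,82],0],[[0,0,0],[-252,27,96],0],[[0,0,0],[-291,31,110],0],[[0,0,0],[-291,31,110],0]]}}

```text
time: 1.73
eef_pos: [0.6322, -0.0312, 0.1988]
tcp_rot: [-0.451, 0.545, -0.543, 0.452]
contact_force: [-1.1, -0.3, -0.5]
opening: 1.004
```

Run:
```python
from h import *
delta((.632,-.036,.2),-101)
snap("wrist",1)
```

```text
t 1.7333 pos [ 0.6322 -0.0312  0.1988] F [-1.1 -0.3 -0.5] open 1.004 q [-0.21  0.22  1.71  0.    1.21  1.55]
shift mm [ 4.7 -1.2  0.7] turn [ 0.07  0.32 -0.17]
```

View pics/wrist1.png

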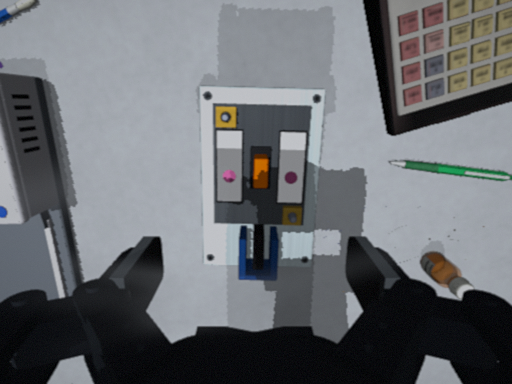

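The wrist view shows the jig in the middle, its knob at about (261,171), brass bushes at (226,117) and (292,215), and handle at (259,247). The bottle is at the right, about (447,275).

Run:
```python
from h import *
z=np.load("pics/wrist1.npz"); p=z["p"]; d=z["d"]
hsv=cv2.cvtColor(p,cv2.COLOR_RGB2HSV)
roi=np.zeros(p.shape[:2],np.uint8); roi[90:290,195:330]=255
def comps(lo,hi,h,mina=40):
    k=cv2.inRange(hsv,lo,hi)&roi
    n,l,s,ce=cv2.connectedComponentsWithStats(k)
    for i in range(1,n):
        if s[i,4]>mina: print(s[i],ce[i].round(1),"ray",ray(z,*ce[i],h).round(4),"dep",dep(z,*ce[i],np.median(d[l==i])).round(4)), 
    return k
print(hsv[172,262],hsv[110,219],hsv[210,285])
print("knob");k=comps((5,200,120),(16,255,255),.05)
print("brass");k=comps((17,120,90),(30,255,255),.028)
print("pins");
for q in [(226,117),(292,215)]: print(ray(z,*q,.038))
big=cv2.resize(p[80:290,190:340],None,fx=3.8,fy=2.8*1,interpolation=cv2.INTER_CUBIC) if 0 else cv2.resize(p[80:285,190:335],None,fx=2.9,fy=2.9,interpolation=cv2.INTER_CUBIC)
cv2.imwrite("pics/w1c.png",big[:,:,::-1])
for q in [(203,88),(322,90),(206,264),(310,265)]: print("jig",dep(z,*q,d[q[1]+2,q[0]+(3 if q[0]<260 else -3)]).round(4), ray(z,*q,.012).round(4))
print("knob top depth",dep(z,261,165,d[165,261]))
```

```text
[ 14 255  98] [ 22 185 178] [ 22 189  77]
knob
[254 159  14  21 197] [259.9 167.1] ray [ 0.6381 -0.0363  0.05  ] dep [ 0.638  -0.0362  0.0495]
brass
[216 106  21  22 345] [225.7 116.6] ray [ 0.6901 -0.0115  0.028 ] dep [ 0.69   -0.0115  0.0277]
pins
[ 0.68992986 -0.01276712  0.038     ]
[ 0.57888123 -0.05981095  0.038     ]
jig [0.7217 0.0068 0.0118] [0.7217 0.0068 0.012 ]
jig [ 0.6973 -0.1123  0.0111] [ 0.6973 -0.1121  0.012 ]
jig [ 0.5192  0.0528 -0.0006] [0.5258 0.0493 0.012 ]
jig [ 0.4933 -0.074  -0.0019] [ 0.5016 -0.0727  0.012 ]
knob top depth [ 0.63967121 -0.03760703  0.04883904]
```

View pics/w1c.png

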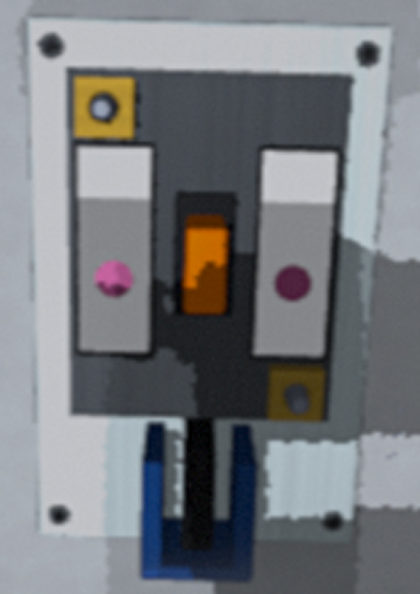

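Run:
```python
from h import *
z=np.load("pics/wrist1.npz"); p=z["p"]; d=z["d"]
a=ray(z,225.7,116.6,.028);b=ray(z,291.8,215.2,.028)
print(a,b,"len",np.hypot(*(a-b)[:2]),"expect",2*np.hypot(52,36)); m=(a+b)/2; y=np.degrees(np.arctan2(*(a-b)[1::-1][:2]) if 0 else np.arctan2((a-b)[1],(a-b)[0])-np.arctan2(36,52))
print("mid",m,"yaw",y)
print("knob",ray(z,260.7,173.1,.05))
k0=ray(z,259.9,159,.05)
# jig edges
L=ray(z,203,88,.012),ray(z,204+2,264,.012);print("jig L yaw",np.degrees(np.arctan2(*(L[0]-L[1])[[1,0]])))
T=ray(z,203,88,.012),ray(z,322,90,.012);print("jig T yaw",np.degrees(np.arctan2(*(T[0]-T[1])[[1,0]]))-90)
h=ray(z,190+200/2.9,80+420/2.9,.05),ray(z,190+197/2.9,80+515/2.9,.05);print("handle",h)
```

```text
[ 0.69005911 -0.0115684   0.028     ] [ 0.57472427 -0.06012718  0.028     ] len 0.12514024268554108 expect 126.49110640673517
mid [ 0.63239169 -0.03584779  0.028     ] yaw -11.862874329809548
knob [ 0.63209105 -0.03590477  0.05      ]
jig L yaw -12.241193600241106
jig T yaw -11.613000732573752
handle (array([ 0.57931316, -0.02446354,  0.05      ]), array([ 0.54311888, -0.01668602,  0.05      ]))
```

```bash
python3 -c "
from h import *
delta((.632,-.036,.10),-101.9)"
```

```text
t 1.7833 pos [ 0.6312 -0.0339  0.199 ] F [-0.5 -0.6 -0.4] open 0.998 q [-0.21  0.22  1.72  0.    1.21  1.54]
shift mm [ 2.  99.   1.4] turn [ 0.11  1.19 -0.03]
```

{"fn": "step_arm", "kwargs": {"rows": [[[0,0.5,0],[1,20,0],0],[[0,0.9,0],[1,45,0],0],[[0,0.9,0],[1,75,0],0],[[0,0.9,0],[1,100,0],0],[[0,0.9,0],[1,100,0],0],[[0,0.9,0],[1,100,0],0]]}}

```text
time: 2.28
eef_pos: [0.6289, -0.039, 0.0987]
tcp_rot: [-0.446, 0.551, -0.548, 0.444]
contact_force: [0.7, -0.4, 0.0]
opening: 1.0
```

```bash
python3 -c "
from h import *
delta((.632,-.036,.025),-101.9)
snap('wrist',2)"
```

```text
t 2.2833 pos [ 0.6289 -0.039   0.0987] F [ 0.7 -0.4  0. ] open 1.0 q [-0.22  0.33  1.78 -0.    1.04  1.56]
shift mm [-3.6 73.7  2.7] turn [ 0.25 -0.07  0.01]
```

View pics/wrist2.png

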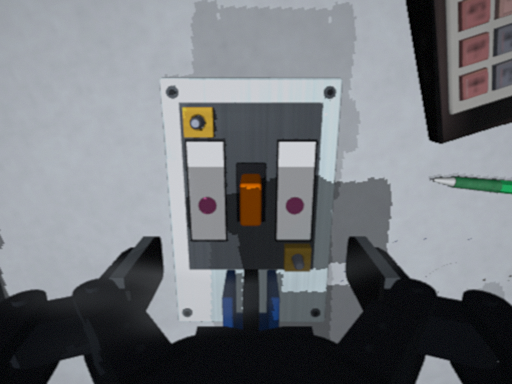

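The carrier is in view again: bushes at (198,122) and (298,258), knob top at (251,205). The fingers straddle it symmetrically.

Run:
```python
from h import *
z=np.load("pics/wrist2.npz"); p=z["p"]; d=z["d"]
a=ray(z,198.3,122,.028);b=ray(z,298,258.3,.028)
print(a,b,np.hypot(*(a-b)[:2]),(a+b)/2,np.degrees(np.arctan2((a-b)[1],(a-b)[0])-np.arctan2(36,52)))
hsv=cv2.cvtColor(p,cv2.COLOR_RGB2HSV)
k=cv2.inRange(hsv,(4,180,60),(16,255,255)); ys,xs=np.nonzero(k[150:240,230:275]); print(xs.min()+230,xs.max()+230,ys.min()+150,ys.max()+150)
for u,v in [(251,205)]: print(ray(z,u,v,.05))
```

```text
[ 0.6899331  -0.01179845  0.028     ] [ 0.5744338  -0.06053082  0.028     ] 0.1253592127188849 [ 0.63218345 -0.03616464  0.028     ] -11.818919234065085
240 261 174 225
[ 0.6317614  -0.03604499  0.05      ]
```

{"fn": "step_arm", "kwargs": {"rows": [[[0.2,0,0],[-3,15,2],0],[[0.2,0,0],[-3,35,3],0],[[0.2,0,0],[-3,55,3],0],[[0.2,0,0],[-3,72,3],0],[[0.2,0,0],[-3,72,3],0],[[0.2,0,0],[-3,72,3],0]]}}

```text
time: 2.83
eef_pos: [0.6349, -0.0366, 0.0299]
tcp_rot: [0.444, -0.548, 0.551, -0.446]
contact_force: [0.4, -1.0, 0.5]
opening: 1.001
```

```bash
python3 -c "
from h import *
delta((.632,-.036,.025),-101.9)"
```

```text
t 2.8333 pos [ 0.6349 -0.0366  0.0299] F [ 0.4 -1.   0.5] open 1.001 q [-0.22  0.43  1.79 -0.    0.91  1.56]
shift mm [ 0.   4.8 -2.9] turn [-0.29 -0.03  0.01]
```

{"fn": "step_arm", "kwargs": {"rows": [[[0,0,0],[0,3,-1],0],[[0,0,0],[0,3,-1],0],[[0,0,0],[0,3,-1],0]]}}

```text
time: 3.08
eef_pos: [0.6341, -0.0361, 0.0271]
tcp_rot: [0.444, -0.547, 0.551, -0.447]
contact_force: [-0.0, 0.7, -0.1]
opening: 1.001
```

```bash
python3 -c "
from h import *
delta((.632,-.036,.025),-101.9)"
```

```text
t 3.0833 pos [ 0.6341 -0.0361  0.0271] F [-0.   0.7 -0.1] open 1.001 q [-0.22  0.43  1.8   0.    0.91  1.56]
shift mm [ 0.3  2.1 -2.1] turn [-0.36 -0.01  0.  ]
```

{"fn": "step_arm", "kwargs": {"rows": [[[-0.3,0,0],[0,2,-2],0],[[-0.3,0,0],[0,2,-2],0.3],[[-0.3,0,0],[0,2,-2],0.5],[[-0.3,0,0],[0,2,-2],0.7],[[-0.3,0,0],[0,2,-2],0.8],[[-0.3,0,0],[0,2,-2],0.9],[[-0.3,0,0],[0,2,-2],1],[[-0.3,0,0],[0,2,-2],1],[[-0.3,0,0],[0,2,-2],1],[[-0.3,0,0],[0,2,-2],1]], "newtons": 40}}

```text
time: 3.92
eef_pos: [0.6312, -0.036, 0.0235]
tcp_rot: [-0.446, 0.549, -0.549, 0.445]
contact_force: [-1.0, -3.0, 1.8]
opening: 0.159
```

```bash
python3 -c "
from h import *
delta((.632,-.036,.025),-101.9)
snap('wrist',3)"
```

```text
t 3.9167 pos [ 0.6312 -0.036   0.0235] F [-1.  -3.   1.8] open 0.159 q [-0.22  0.43  1.8  -0.    0.91  1.56]
shift mm [-0.2 -1.5  0.8] turn [ 0.09 -0.01  0.04]
```

View pics/wrist3.png

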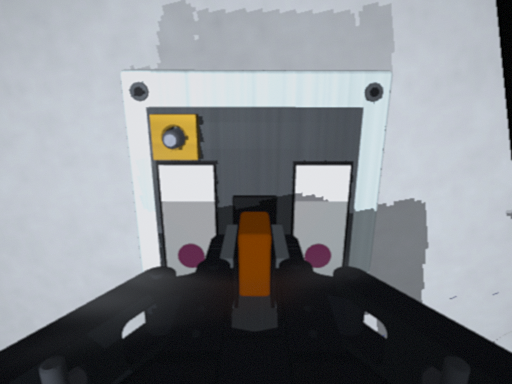

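The fingers hold the knob at (255,250) with a 13.5 mm opening. I'll lift straight up.

{"fn": "step_arm", "kwargs": {"rows": [[[0,0,0],[0,-2,0],1],[[0,0,0],[0,-4,0],1],[[0,0,0],[0,-6,0],1],[[0,0,0],[0,-8,0],1]]}}

```text
time: 4.3
eef_pos: [0.6306, -0.0359, 0.0304]
tcp_rot: [-0.446, 0.55, -0.549, 0.445]
contact_force: [1.8, -5.0, -6.6]
opening: 0.156
```

{"fn": "step_arm", "kwargs": {"rows": [[[0,0,0],[0,-3,0],1],[[0,0,0],[0,-6,0],1],[[0,0,0],[0,-10,0],1],[[0,0,0],[0,-14,0],1]]}}

```text
time: 4.63
eef_pos: [0.6306, -0.0357, 0.0447]
tcp_rot: [-0.446, 0.55, -0.549, 0.445]
contact_force: [2.3, -4.7, -7.1]
opening: 0.154
```

```bash
python3 -c "
from h import *
delta((.632,-.036,.11),-101.9)
snap('wrist',4);snap('side',4)"
```

```text
t 4.6333 pos [ 0.6306 -0.0357  0.0447] F [ 2.3 -4.7 -7.1] open 0.154 q [-0.22  0.4   1.8  -0.    0.94  1.56]
shift mm [  0.  -65.3   1.2] turn [ 0.16 -0.01  0.03]
```

View pics/wrist4.png

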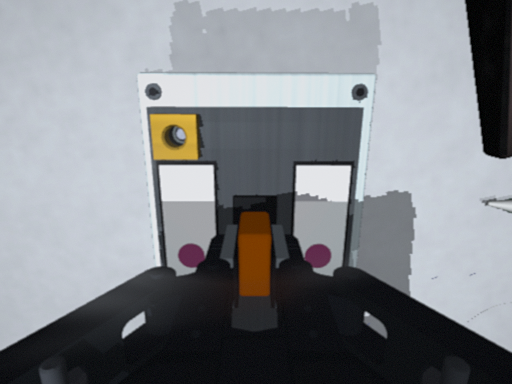

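View pics/side4.png

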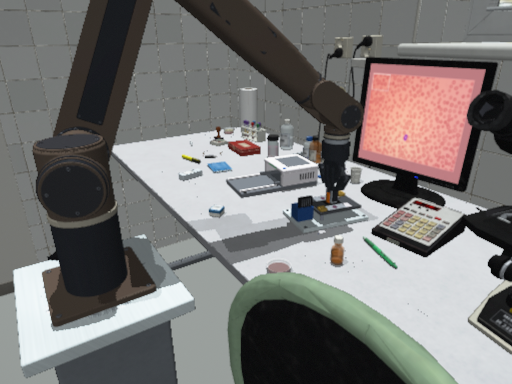

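{"fn": "step_arm", "kwargs": {"rows": [[[0,0,0],[0.3,-4,0],1],[[0,0,0],[0.5,-8,0],1],[[0,0,0],[0.5,-12,0],1],[[0,0,0],[0.5,-16,0],1],[[0,0,0],[0.5,-20,0],1],[[0,0,0],[0.5,-28,0],1],[[0,0,0],[0.5,-38,0],1],[[0,0,0],[0.5,-50,0],1],[[0,0,0],[0.5,-65,0],1],[[0,0,0],[0.5,-65,0],1]]}}

```text
time: 5.57
eef_pos: [0.6339, -0.0365, 0.1153]
tcp_rot: [0.444, -0.547, 0.551, -0.447]
contact_force: [0.3, -1.0, -1.9]
opening: 0.156
```

```bash
python3 -c "
from h import *
delta((.632,-.036,.11),-101.9)
snap('wrist',5)"
```

```text
t 5.5667 pos [ 0.6339 -0.0365  0.1153] F [ 0.3 -1.  -1.9] open 0.156 q [-0.22  0.31  1.77  0.    1.05  1.56]
shift mm [-0.1  5.3 -2. ] turn [-0.36 -0.01 -0.  ]
```

View pics/wrist5.png

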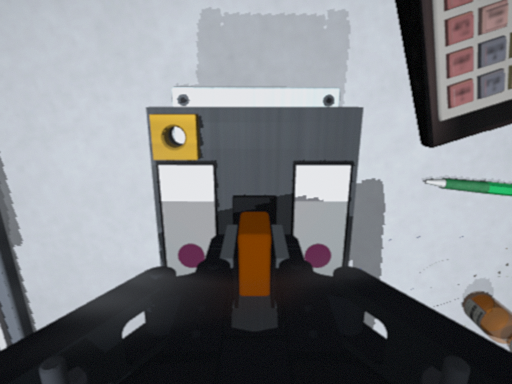

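```bash
python3 -c "
from h import *
delta((.50,.09,.2),-98.3)"
```

```text
t 5.6167 pos [ 0.6332 -0.0364  0.1137] F [ 0.2  0.4 -3.4] open 0.157 q [-0.22  0.31  1.77  0.    1.05  1.56]
shift mm [ -96.2  -87.  -156. ] turn [-0.26 -3.61  0.  ]
```

{"fn": "step_arm", "kwargs": {"rows": [[[0,0,0],[0,-8,0],1],[[0,0,0],[0,-25,0],1],[[0,-0.6,0],[-14,-45,-22],1],[[0,-1.2,0],[-30,-65,-48],1],[[0,-1.8,0],[-46,-80,-74],1],[[0,-2.4,0],[-62,-86,-100],1],[[-0.2,-3,0],[-78,-86,-126],1],[[-0.2,-3.6,0],[-90,-86,-146],1],[[-0.2,-3.6,0],[-96,-86,-156],1],[[-0.2,-3.6,0],[-96,-86,-156],1]]}}

```text
time: 6.45
eef_pos: [0.4964, 0.0916, 0.196]
tcp_rot: [-0.465, 0.536, -0.532, 0.461]
contact_force: [0.8, 1.2, -3.1]
opening: 0.155
```

```bash
python3 -c "
from h import *
delta((.50,.09,.2),-98.3)
snap('wrist',6);snap('top',6)"
```

```text
t 6.45 pos [0.4964 0.0916 0.196 ] F [ 0.8  1.2 -3.1] open 0.155 q [-0.02 -0.06  2.02  0.    1.19  1.69]
shift mm [ 1.  -4.   3.8] turn [ 0.41  0.11 -0.02]
```

View pics/wrist6.png

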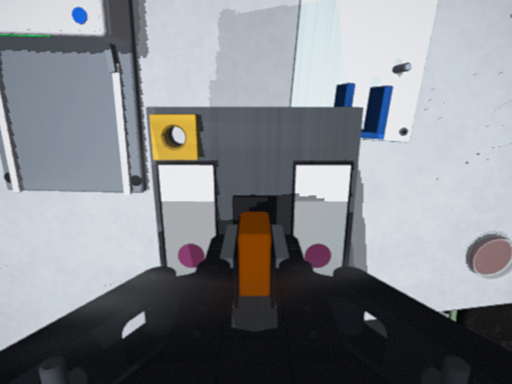

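View pics/top6.png

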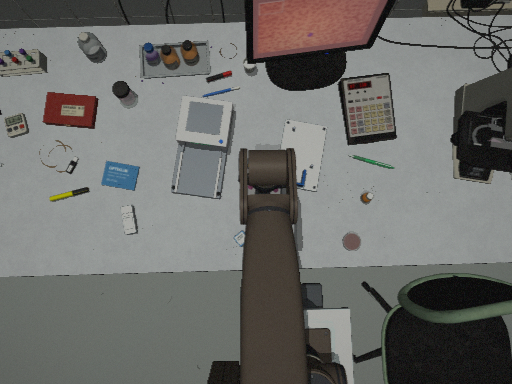

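Wrist view: the scanner's deck is at the upper left. Its outer edge is at row 190, guides near columns 8 and 122, and the roof's front edge near row 37.

Run:
```python
from h import *
z=np.load("pics/wrist6.npz"); p=z["p"]
big=cv2.resize(p[0:200,0:160],None,fx=3.0,fy=3.0,interpolation=cv2.INTER_CUBIC)
z2=np.load("pics/top6.npz"); b2=cv2.resize(z2["p"][90:202,165:240],None,fx=4,fy=4,interpolation=cv2.INTER_CUBIC)
b2=cv2.copyMakeBorder(b2,0,600-b2.shape[0],0,0,cv2.BORDER_CONSTANT)
cv2.imwrite("pics/c6.png",np.hstack([big,b2])[:,:,::-1])
```

```text
(no output)
```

View pics/c6.png

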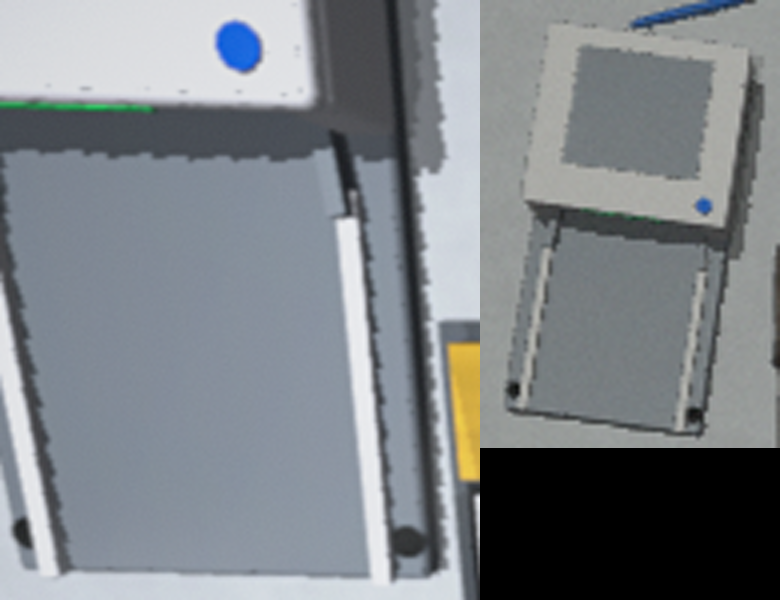

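Run:
```python
from h import *
z=np.load("pics/wrist6.npz"); d=z["d"]
g=lambda x,y,h: ray(z,x/3-.33,y/3-.33,h)
pts={"deckBR":(432,575,.015),"deckBL":(24,571,.015),"gLin":(62,575,.021),"gRin":(371,582,.021),"gLin_up":(13,330,.021),"gRin_up":(352,330,.021),"gRin_end":(337,218,.021),"roofR":(322,104,.072),"roofL0":(0,102,.072),"dotL":(26,532,.015),"dotR":(408,542,.015),"deckR_up":(403,200,.015)}
P={k:g(*v) for k,v in pts.items()}
for k,v in P.items(): print(k,v.round(4), "depth", dep(z,*(np.array(pts[k][:2])/3-.33),d[int(pts[k][1]/3),min(int(pts[k][0]/3),159)]).round(4))
ang=lambda a,b:np.degrees(np.arctan2(*(P[a]-P[b])[[1,0]]))
print("end edge yaw",ang("deckBL","deckBR")-90,"guides",ang("gLin","gRin")-90,"dots",ang("dotL","dotR")-90,"deckR",ang("deckR_up","deckBR"),"gR",ang("gRin_end","gRin"),"gL",ang("gLin_up","gLin"),"roof",ang("roofL0","roofR")-90)
for a,b in [("deckBL","deckBR"),("gLin","gRin"),("dotL","dotR")]: print(a,np.linalg.norm(P[a]-P[b]),(P[a]+P[b])/2)
```

```text
deckBR [0.4859 0.2169 0.015 ] depth [0.4844 0.2195 0.0087]
deckBL [0.5087 0.3638 0.015 ] depth [ 5.060e-01  3.772e-01 -4.000e-04]
gLin [0.5063 0.3457 0.021 ] depth [0.5062 0.3465 0.02  ]
gRin [0.488  0.2367 0.021 ] depth [ 0.4827  0.2473 -0.0008]
gLin_up [0.5905 0.332  0.021 ] depth [0.5907 0.334  0.0184]
gRin_up [0.5743 0.2202 0.021 ] depth [0.5743 0.2203 0.0208]
gRin_end [0.6091 0.2157 0.021 ] depth [0.6089 0.215  0.0227]
roofR [0.6298 0.1908 0.072 ] depth [0.6314 0.1935 0.0653]
roofL0 [0.6423 0.2742 0.072 ] depth [0.6436 0.2774 0.0676]
dotL [0.5226 0.3578 0.015 ] depth [0.5229 0.3563 0.0168]
dotR [0.4993 0.2225 0.015 ] depth [0.4993 0.2225 0.015 ]
deckR_up [0.6122 0.1954 0.015 ] depth [0.6128 0.1967 0.0113]
end edge yaw -8.79802368736172 guides -9.573006333108708 dots -9.764477503027038 deckR -9.646532938476234 gR -9.822597547296821 gL -9.266279909452928 roof -8.525106482384274
deckBL 0.1487255038710708 [0.49731115 0.29035967 0.015     ]
gLin 0.11051161658952906 [0.49715906 0.29120713 0.021     ]
dotL 0.137358122629837 [0.51098369 0.29014418 0.015     ]
```

```bash
python3 -c "
from h import *
delta((.560,.2795,.13),-99.3)"
```

```text
t 6.55 pos [0.4987 0.09   0.1965] F [ 0.3 -0.9 -3.2] open 0.152 q [-0.02 -0.05  2.02  0.    1.19  1.69]
shift mm [-196.4   66.3   33.7] turn [0.27 1.02 0.02]
```

{"fn": "step_arm", "kwargs": {"rows": [[[0,0.2,0],[-15,0,3],1],[[0,0.4,0],[-38,4,7],1],[[0,0.6,0],[-65,10,12],1],[[0,0.8,0],[-95,20,17],1],[[0,1,0],[-125,32,22],1],[[0,1,0],[-155,44,27],1],[[0.1,1,0],[-178,55,31],1],[[0.1,1,0],[-192,63,33],1],[[0.1,1,0],[-196,66,34],1],[[0.1,1,0],[-196,66,34],1]]}}

```text
time: 7.38
eef_pos: [0.5605, 0.279, 0.1286]
tcp_rot: [-0.46, 0.54, -0.538, 0.456]
contact_force: [-0.2, 0.4, -3.3]
opening: 0.159
```

{"fn": "step_arm", "kwargs": {"rows": [[[0,0,0],[0,0,0],1],[[0,0,0],[0,0,0],1]]}}

```text
time: 7.55
eef_pos: [0.5608, 0.2781, 0.1309]
tcp_rot: [-0.458, 0.54, -0.538, 0.457]
contact_force: [0.1, 0.2, -2.3]
opening: 0.161
```

```bash
python3 -c "
from h import *
delta((.560,.2795,.13),-99.3)
snap('wrist',7);snap('top',7)
delta((.560,.2795,.13),-99.3)
"
```

```text
t 7.55 pos [0.5608 0.2781 0.1309] F [ 0.1  0.2 -2.3] open 0.161 q [0.3  0.28 1.78 0.   1.09 2.03]
shift mm [-1.3  0.9 -1. ] turn [ 0.16 -0.09 -0.  ]
t 7.65 pos [0.5607 0.2782 0.1313] F [ 0.9 -0.5 -2.6] open 0.155 q [0.3  0.28 1.78 0.   1.09 2.03]
shift mm [-1.1  1.3 -0.9] turn [ 0.13 -0.09 -0.03]
```

View pics/wrist7.png

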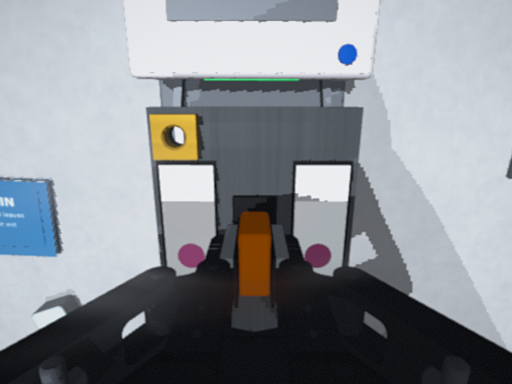

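Run:
```python
from h import *
z=np.load("pics/wrist7.npz"); p=z["p"]
big=cv2.resize(p[0:120,115:390],None,fx=2.9,fy=2.9,interpolation=cv2.INTER_CUBIC)
cv2.imwrite("pics/c7.png",big[:,:,::-1])
```

```text
(no output)
```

View pics/c7.png

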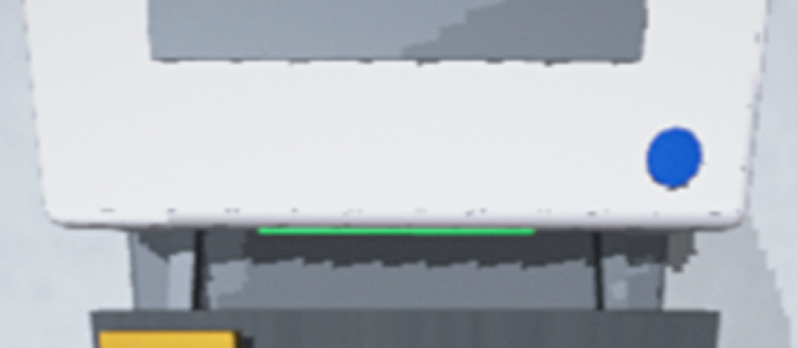

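Relative to the carrier, the roof corners, deck edges and guides are all centred about 1.5 mm to the left. Yaw is square, and the roof edge lies 83 mm ahead as it should. I'll shift by 1.5 mm and descend.

{"fn": "step_arm", "kwargs": {"rows": [[[0.1,0,0],[-1.5,10,0],1],[[0.1,0,0],[-1.5,25,0],1],[[0.1,0,0],[-1.5,45,0],1],[[0.1,0,0],[-1.5,62,0],1],[[0.1,0,0],[-1.5,75,0],1],[[0.1,0,0],[-1.5,83,0],1],[[0.1,0,0],[-1.5,83,0],1],[[0.1,0,0],[-1.5,83,0],1]]}}

```text
time: 8.32
eef_pos: [0.5601, 0.2807, 0.0474]
tcp_rot: [-0.458, 0.539, -0.538, 0.457]
contact_force: [-0.3, 0.1, -2.7]
opening: 0.156
```

```bash
python3 -c "
from h import *
snap('wrist',8);snap('side',8)
delta((.560,.2795,.0275),-99.3)
"
```

```text
t 8.4167 pos [0.5611 0.2811 0.0488] F [ 0.3  0.9 -2.4] open 0.153 q [0.3  0.39 1.81 0.   0.94 2.04]
shift mm [ 1.7 21.3 -0.9] turn [-0.03 -0.01 -0.07]
```

View pics/wrist8.png

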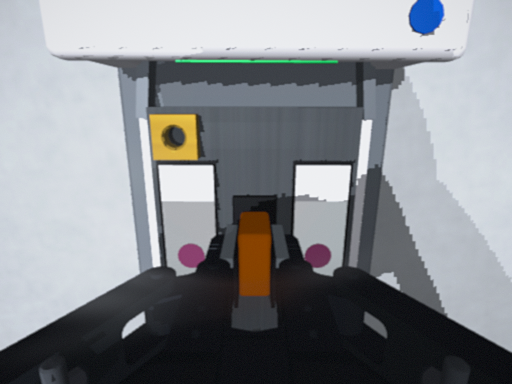

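View pics/side8.png

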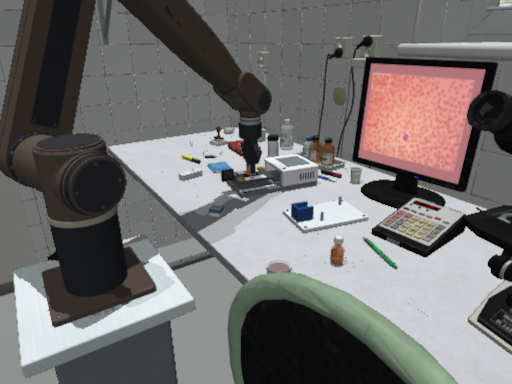

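The guides' inner edges (columns 150 and 361) straddle the carrier's edges (148 and 362) evenly, so it is centred. I'll lower it.

{"fn": "step_arm", "kwargs": {"rows": [[[0,0,0],[0.5,6,0],1],[[0,0,0],[0.5,12,0],1],[[0,0,0],[0.5,16,0],1],[[0,0,0],[0.5,17,0],1],[[0,0,0],[0.5,18,0],1],[[0,0,0],[0.5,18,0],1]]}}

```text
time: 8.92
eef_pos: [0.5598, 0.2802, 0.0291]
tcp_rot: [-0.458, 0.539, -0.538, 0.457]
contact_force: [0.7, 0.4, -3.5]
opening: 0.158
```

{"fn": "step_arm", "kwargs": {"rows": [[[0,0,0],[0,1,0],1],[[0,0,0],[0,1,0],1],[[0,0,0],[0,1,0],1]]}}

```text
time: 9.17
eef_pos: [0.5601, 0.2803, 0.0286]
tcp_rot: [-0.458, 0.539, -0.538, 0.458]
contact_force: [0.1, -0.8, -2.4]
opening: 0.157
```

{"fn": "step_arm", "kwargs": {"rows": [[[0,0,0],[0,1,0],1],[[0,0,0],[0,1,0],1],[[0,0,0],[0,1,0],1]]}}

```text
time: 9.42
eef_pos: [0.5599, 0.2802, 0.0275]
tcp_rot: [-0.458, 0.539, -0.538, 0.457]
contact_force: [-0.3, 0.9, -3.6]
opening: 0.155
```

{"fn": "step_arm", "kwargs": {"rows": [[[0,0,0],[0,1,0],1],[[0,0,0],[0,1,0],1],[[0,0,0],[0,1,0],1]]}}

```text
time: 9.67
eef_pos: [0.56, 0.2803, 0.0265]
tcp_rot: [-0.458, 0.539, -0.538, 0.457]
contact_force: [0.1, -0.2, -3.0]
opening: 0.153
```

{"fn": "step_arm", "kwargs": {"rows": [[[0,0,0],[0,1,0],1],[[0,0,0],[0,1,0],1],[[0,0,0],[0,1,0],1]]}}

```text
time: 9.92
eef_pos: [0.56, 0.2803, 0.0265]
tcp_rot: [-0.458, 0.539, -0.538, 0.457]
contact_force: [-3.5, -2.2, 5.9]
opening: 0.158
```

Contact: the vertical force went from -3 to +6 N. I'll release.

{"fn": "step_arm", "kwargs": {"rows": [[[0,0,0],[0,-0.5,0],1],[[0,0,0],[0,-0.5,0],0.7],[[0,0,0],[0,-0.5,0],0.5],[[0,0,0],[0,-0.5,0],0.4],[[0,0,0],[0,-0.5,0],0.4],[[0,0,0],[0,-0.5,0],0.4],[[0,0,0],[0,-0.5,0],0.4]]}}

```text
time: 10.5
eef_pos: [0.5601, 0.2803, 0.0259]
tcp_rot: [-0.458, 0.539, -0.538, 0.457]
contact_force: [-1.0, -0.6, -0.9]
opening: 0.598
```

```bash
python3 -c "
from h import *
snap('wrist',9)
delta((.560,.2795,.0275),-99.3)
"
```

```text
t 10.55 pos [0.56   0.2803 0.0259] F [1.4 0.7 0.2] open 0.601 q [0.3  0.42 1.82 0.   0.91 2.03]
shift mm [ 0.8 -1.6  0.1] turn [ 0.09 -0.01 -0.02]
```

View pics/wrist9.png

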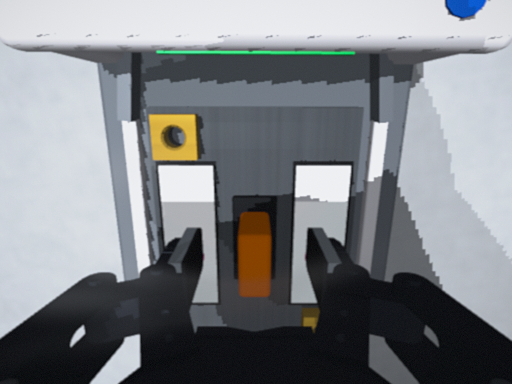

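The carrier sits between the guides with the fingers clear of the knob at (255,255). I'll rise and move back over the handle.

{"fn": "step_arm", "kwargs": {"rows": [[[0,0,0],[0,-8,0],0.4],[[0,0,0],[0,-25,0],0.4],[[0,0,0],[0,-45,0],0.4],[[0,0,0],[0,-62,0],0.4],[[0,0,0],[0,-70,-12],0.4],[[0,0,0],[0,-70,-32],0.4],[[0,0,0],[0,-70,-55],0.4],[[0,0,0],[0,-70,-75],0.4],[[0,0,0],[0,-70,-84],0.4],[[0,0,0],[0,-70,-84],0.4]]}}

```text
time: 11.38
eef_pos: [0.4756, 0.2942, 0.0963]
tcp_rot: [-0.459, 0.539, -0.538, 0.458]
contact_force: [-0.2, -0.1, -0.2]
opening: 0.596
```

```bash
python3 -c "
from h import *
snap('wrist',10)
delta((.4761,.2939,.026),-99.3)
"
```

```text
t 11.4333 pos [0.477  0.2941 0.0966] F [ 0.4 -0.3  0.1] open 0.601 q [0.37 0.19 1.96 0.   0.99 2.1 ]
shift mm [ 0.4 70.6 -0.9] turn [ 0.04  0.05 -0.03]
```

View pics/wrist10.png

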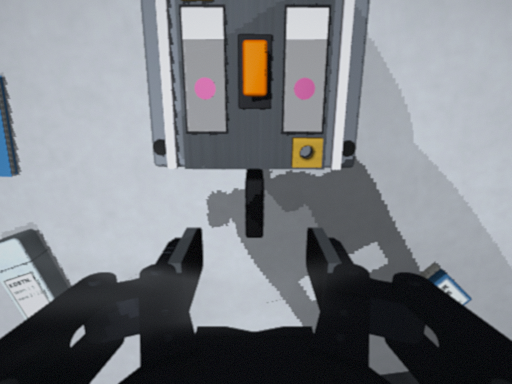

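Run:
```python
from h import *
z=np.load("pics/wrist10.npz"); p=z["p"]; g=cv2.cvtColor(p,cv2.COLOR_RGB2GRAY)
ys,xs=np.nonzero(g[160:245,235:275]<40); print(xs.min()+235,xs.max()+235,ys.min()+160,ys.max()+160)
for v in (180,200,220,230): r=np.nonzero(g[v,235:275]<40)[0]+235; print(v,r.min(),r.max())
a=ray(z,255,172,.053);b=ray(z,255,232,.053);print(a,b,np.linalg.norm(a-b),(a+b)/2)
Rt=np.array([np.cos(np.radians(-9.3)),np.sin(np.radians(-9.3))]); print("along x rel TCP",((a+b)/2-np.array([.4761,.2939,0]))[:2]@Rt)
```

```text
246 263 169 236
180 247 262
200 246 262
220 246 262
230 246 262
[0.50116328 0.29094194 0.053     ] [0.46149957 0.29735868 0.053     ] 0.040179404251894583 [0.48133142 0.29415031 0.053     ]
along x rel TCP 0.00512220780731192
```

{"fn": "step_arm", "kwargs": {"rows": [[[0,0,0],[0,12,1],0.4],[[0,0,0],[0,30,2],0.4],[[0,0,0],[0,50,2],0.4],[[0,0,0],[0,65,2],0.4],[[0,0,0],[0,71,2],0.4],[[0,0,0],[0,71,2],0.4],[[0,0,0],[0,71,2],0.4]]}}

```text
time: 12.02
eef_pos: [0.4797, 0.2933, 0.0248]
tcp_rot: [-0.458, 0.54, -0.539, 0.457]
contact_force: [1.3, -0.1, -0.1]
opening: 0.601
```

```bash
python3 -c "
from h import *
snap('wrist',11)
delta((.4761,.2939,.026),-99.3)
"
```

```text
t 12.0667 pos [0.4802 0.2936 0.0257] F [ 0.1 -0.4  1. ] open 0.601 q [0.37 0.3  1.98 0.   0.86 2.1 ]
shift mm [ 0.4 -0.3 -4.1] turn [ 0.03 -0.04 -0.05]
```

View pics/wrist11.png

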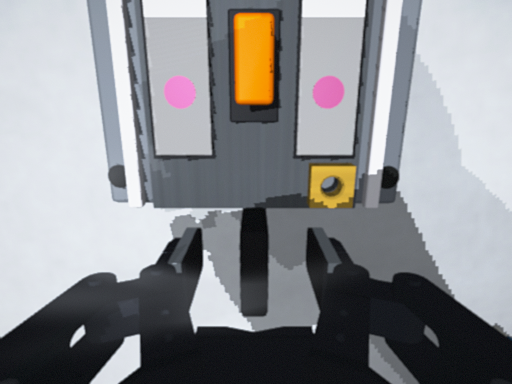

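The handle at (254,262) lies centred between the pads. Closing.

{"fn": "step_arm", "kwargs": {"rows": [[[0,0,0],[0,0,0],0.6],[[0,0,0],[0,0,0],0.75],[[0,0,0],[0,0,0],0.85],[[0,0,0],[0,0,0],1],[[0,0,0],[0,0,0],1],[[0,0,0],[0,0,0],1],[[0,0,0],[0,0,0],1]], "newtons": 30}}

```text
time: 12.65
eef_pos: [0.4796, 0.2937, 0.0261]
tcp_rot: [-0.458, 0.539, -0.539, 0.458]
contact_force: [-0.9, -0.3, 6.0]
opening: 0.133
```

```bash
python3 -c "
from h import *
snap('wrist',12)
delta((.4761,.2939,.026),-99.3)
"
```

```text
t 12.7 pos [0.4796 0.2937 0.0261] F [-1.5 -0.9  5.7] open 0.132 q [0.37 0.3  1.98 0.   0.86 2.1 ]
shift mm [ 0.4  0.1 -3.5] turn [ 0.03 -0.01 -0.04]
```

View pics/wrist12.png

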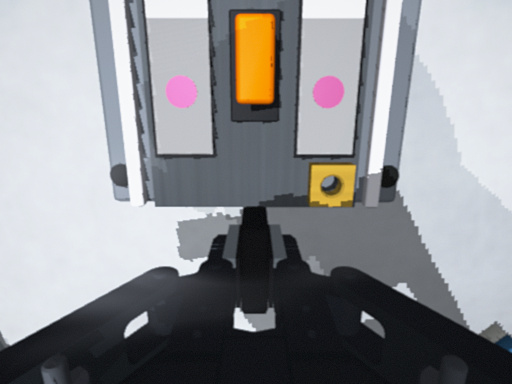

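{"fn": "step_arm", "kwargs": {"rows": [[[0,0,0],[0,-0.3,3],1],[[0,0,0],[0,-0.3,8],1],[[0,0,0],[0,-0.3,14],1],[[0,0,0],[0,-0.3,20],1],[[0,0,0],[0,-0.3,26],1],[[0,0,0],[0,-0.3,32],1],[[0,0,0],[0,-0.3,38],1],[[0,0,0],[0,-0.3,44],1],[[0,0,0],[0,-0.3,50],1],[[0,0,0],[0,-0.3,50],1]]}}

```text
time: 13.53
eef_pos: [0.5287, 0.286, 0.0261]
tcp_rot: [-0.458, 0.54, -0.538, 0.458]
contact_force: [-2.1, 1.3, 4.4]
opening: 0.134
```

```bash
python3 -c "
from h import *
snap('wrist',13)
delta((.579,.277,.026),-99.3)
"
```

```text
t 13.5833 pos [0.5287 0.286  0.0261] F [-1.8  0.4  5.7] open 0.138 q [0.33 0.37 1.88 0.   0.89 2.06]
shift mm [ 0.7  0.  51.1] turn [ 0.07 -0.   -0.06]
```

View pics/wrist13.png

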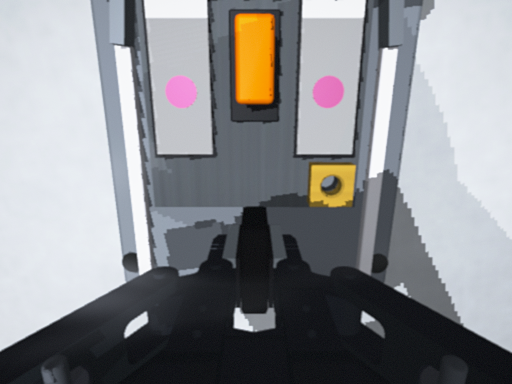

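The carrier slides along evenly between the guides (edges 155 and 357 against 148 and 366). Continuing.

{"fn": "step_arm", "kwargs": {"rows": [[[0,0,0],[0.3,0,3],1],[[0,0,0],[0.5,0,8],1],[[0,0,0],[0.5,0,14],1],[[0,0,0],[0.5,0,20],1],[[0,0,0],[0.5,0,26],1],[[0,0,0],[0.5,0,32],1],[[0,0,0],[0.5,0,37],1],[[0,0,0],[0.5,0,40],1],[[0,0,0],[0.5,0,40],1]]}}

```text
time: 14.33
eef_pos: [0.5673, 0.2792, 0.0261]
tcp_rot: [-0.458, 0.54, -0.538, 0.457]
contact_force: [-4.9, 0.3, 6.3]
opening: 0.136
```

```bash
python3 -c "
from h import *
snap('wrist',14)
delta((.579,.277,.026),-99.3)
"
```

```text
t 14.3833 pos [0.5673 0.2792 0.0261] F [-4.1  0.7  7.3] open 0.135 q [0.3  0.43 1.8  0.   0.91 2.03]
shift mm [ 0.2  0.1 11.9] turn [ 0.18  0.   -0.03]
```

View pics/wrist14.png

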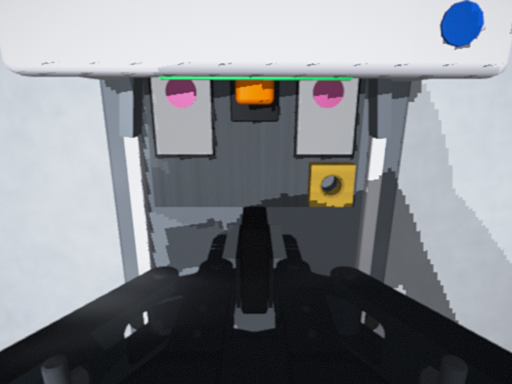

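{"fn": "step_arm", "kwargs": {"rows": [[[0,0,0],[0,0,2],1],[[0,0,0],[0,0,4],1],[[0,0,0],[0,0,6],1],[[0,0,0],[0,0,6],1]]}}

```text
time: 14.72
eef_pos: [0.5726, 0.2783, 0.0261]
tcp_rot: [-0.459, 0.54, -0.538, 0.457]
contact_force: [-5.8, 1.9, 8.2]
opening: 0.133
```

{"fn": "step_arm", "kwargs": {"rows": [[[0,0,0],[0,0,1],1],[[0,0,0],[0,0,2],1],[[0,0,0],[0,0,2],1]]}}

```text
time: 14.97
eef_pos: [0.5743, 0.2781, 0.0261]
tcp_rot: [-0.459, 0.54, -0.537, 0.457]
contact_force: [-7.1, 1.2, 8.6]
opening: 0.13
```

{"fn": "step_arm", "kwargs": {"rows": [[[0,0,0],[0,-0.3,1],1],[[0,0,0],[0,-0.3,2],1],[[0,0,0],[0,-0.3,2],1]]}}

```text
time: 15.22
eef_pos: [0.5763, 0.2777, 0.0261]
tcp_rot: [-0.459, 0.54, -0.537, 0.457]
contact_force: [-6.0, 1.2, 8.3]
opening: 0.133
```

{"fn": "step_arm", "kwargs": {"rows": [[[0,0,0],[0,-0.3,1],1],[[0,0,0],[0,-0.3,2],1],[[0,0,0],[0,-0.3,2],1]]}}

```text
time: 15.47
eef_pos: [0.5772, 0.2774, 0.0261]
tcp_rot: [-0.46, 0.541, -0.537, 0.456]
contact_force: [-8.2, 1.4, 8.2]
opening: 0.136
```

```bash
python3 -c "
from h import *
snap('wrist',15)
delta((.579,.277,.026),-99.3)
"
```

```text
t 15.5167 pos [0.5772 0.2774 0.0261] F [-9.   1.7  8.3] open 0.133 q [0.29 0.45 1.78 0.   0.92 2.02]
shift mm [0.1 0.1 1.8] turn [0.42 0.01 0.02]
```

View pics/wrist15.png

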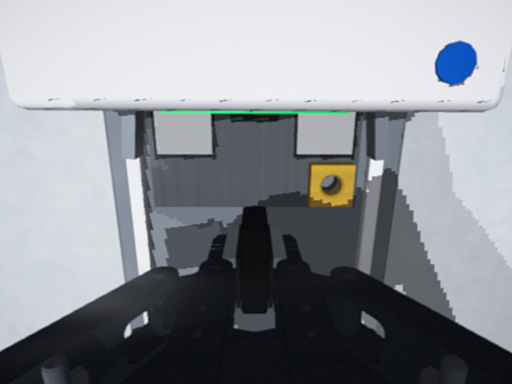

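Run:
```python
from h import *
z=np.load("pics/wrist15.npz"); u=np.array([np.cos(np.radians(-9.3)),np.sin(np.radians(-9.3))])
for v in (106,108,110): print(v, ray(z,255,v,.072)[:2]@u)
r=ray(z,255,207,.023); print("rear",r,r[:2]@u)
h=np.array([.660,.264])@u; print("home",h,"rear expected",h-.065)
```

```text
106 0.5916548205098199
108 0.5910701365884321
110 0.5904834114790198
rear [0.5941975  0.27572007 0.023     ] 0.5418297786597257
home 0.6086613640572054 rear expected 0.5436613640572054
```

{"fn": "step_arm", "kwargs": {"rows": [[[0,0,0],[0,0,1],1],[[0,0,0],[0,0,2],1],[[0,0,0],[0,0,2],1]]}}

```text
time: 15.77
eef_pos: [0.5772, 0.2774, 0.0261]
tcp_rot: [-0.461, 0.542, -0.536, 0.455]
contact_force: [-13.7, 1.9, 11.0]
opening: 0.131
```

{"fn": "step_arm", "kwargs": {"rows": [[[0,0,0],[0,0,1],1],[[0,0,0],[0,0,2],1],[[0,0,0],[0,0,2],1]]}}

```text
time: 16.02
eef_pos: [0.5773, 0.2774, 0.026]
tcp_rot: [-0.462, 0.543, -0.535, 0.453]
contact_force: [-18.3, 1.6, 15.3]
opening: 0.131
```

It's against the stop: no more movement, and the force has climbed to 18 N. I'll take off the push and release.

{"fn": "step_arm", "kwargs": {"rows": [[[0,0,0],[0,0,-1.5],1],[[0,0,0],[0,0,-3],1],[[0,0,0],[0,0,-3],1]]}}

```text
time: 16.27
eef_pos: [0.5774, 0.2774, 0.026]
tcp_rot: [-0.46, 0.541, -0.537, 0.456]
contact_force: [-8.5, 1.6, 8.3]
opening: 0.133
```

{"fn": "step_arm", "kwargs": {"rows": [[[0,0,0],[0,-0.5,-0.5],1],[[0,0,0],[0,-0.5,-0.5],0.8],[[0,0,0],[0,-0.5,-0.5],0.65],[[0,0,0],[0,-0.5,-0.5],0.5],[[0,0,0],[0,-0.5,-0.5],0.5],[[0,0,0],[0,-0.5,-0.5],0.5],[[0,0,0],[0,-0.5,-0.5],0.5]]}}

```text
time: 16.85
eef_pos: [0.5803, 0.2762, 0.0262]
tcp_rot: [-0.458, 0.539, -0.539, 0.457]
contact_force: [-0.2, -0.1, 0.2]
opening: 0.501
```

```bash
python3 -c "
from h import *
snap('wrist',16)
delta((.579,.277,.026),-99.3)
"
```

```text
t 16.9 pos [0.5803 0.2763 0.0262] F [-0.1  1.  -0.3] open 0.501 q [0.29 0.45 1.77 0.   0.92 2.02]
shift mm [-0.5  0.2 -1.4] turn [ 0.1  -0.03 -0.01]
```

View pics/wrist16.png

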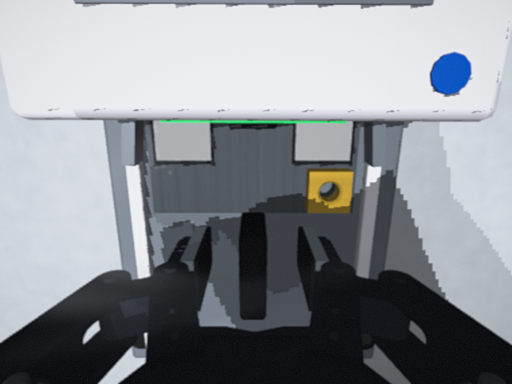

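The fingers are clear of the handle at (252,265). Rising straight up.

{"fn": "step_arm", "kwargs": {"rows": [[[0,0,0],[0,-8,0],0.5],[[0,0,0],[0,-25,0],0.5],[[0,0,0],[0,-45,0],0.5],[[0,0,0],[0,-65,0],0.5],[[0,0,0],[0,-85,-15],0.5],[[0,0,0],[0,-105,-35],0.5],[[0,0,0],[0,-125,-55],0.5],[[0,0,0],[0,-135,-60],0.5],[[0,0,0],[0,-135,-60],0.5],[[0,0,0],[0,-135,-60],0.5]]}}

```text
time: 17.73
eef_pos: [0.5218, 0.2862, 0.1623]
tcp_rot: [-0.457, 0.539, -0.539, 0.458]
contact_force: [0.9, 0.0, 0.1]
opening: 0.499
```

```bash
python3 -c "
from h import *
delta((.579,.277,.026),-99.3)
snap('wrist',17);snap('top',17)
"
```

```text
t 17.7333 pos [0.5218 0.2862 0.1623] F [0.9 0.  0.1] open 0.499 q [0.33 0.18 1.84 0.   1.13 2.06]
shift mm [  0.  136.4  57.9] turn [-0.03  0.01 -0.06]
```

View pics/wrist17.png

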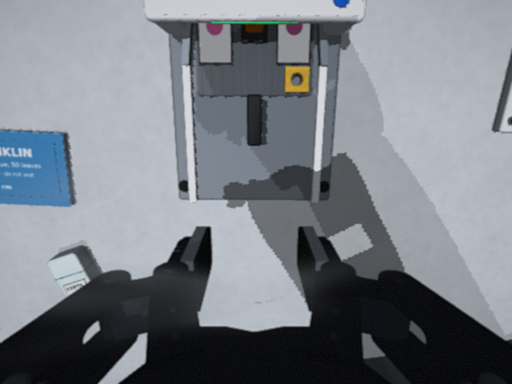

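View pics/top17.png

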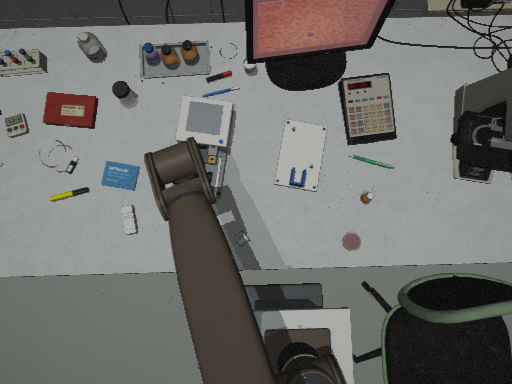

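Run:
```python
from h import *
z=np.load("pics/wrist17.npz"); 
e=ray(z,254,199.5,.015); r=ray(z,254,96,.023)
print("rear to deck end",np.linalg.norm((r-e)[:2]))
L,R=ray(z,197,94,.023),ray(z,310,96,.023); print("width",np.linalg.norm(L-R),"yaw",np.degrees(np.arctan2(*(L-R)[[1,0]]))-90,"mid",(L+R)/2)
a,b=ray(z,180,198.5,.015),ray(z,329,199.5,.015); print("deck yaw",np.degrees(np.arctan2(*(a-b)[[1,0]]))-90,"w",np.linalg.norm(a-b),"mid",(a+b)/2)
u=np.array([np.cos(np.radians(-9.3)),np.sin(np.radians(-9.3))]);dm=((L+R)/2-(a+b)/2)[:2]; print("along",dm@u,"lateral",dm@np.array([-u[1],u[0]]))
```

```text
rear to deck end 0.09798706378078972
width 0.09918732694687772 yaw -10.275241521322044 mid [0.59459974 0.27637711 0.023     ]
deck yaw -9.700339165633139 w 0.14731458645319587 mid [0.49743711 0.29137366 0.015     ]
along 0.09830900348189765 lateral 0.0009024141268684675
```

```bash
python3 -c "
from plant import ctrl
print(ctrl.get_state()['contact_force']); print(ctrl.sign_off())"
```

```text
[0.07017483 0.36084122 0.10340312]
the job is handed in; nothing more can be done
None
```

I carried out the whole task and handed it in at about 18 s. The carrier sits in the scanner against the stop, released, with the arm clear of everything.

I lifted the carrier level off the dowels by its knob and set it down on the deck about 100 mm short of home. After letting go, I gripped the end handle and slid it in until it stopped moving and the push force had climbed to 18 N. Then I released it and backed off.

**Last checks:**
- **Depth:** the carrier's rear edge measured 98 mm from the deck's outer edge, where 100 mm is nominal. Two earlier readings, taken just before the final push, also came out 1–2 mm short. That is inside the 5 mm tolerance and about the size of the calibration error, so I did not push further.
- **Alignment:** about 1 mm off centre sideways and 0.6° off in yaw.
- **Contact:** the force on the tool was about zero after I backed off.
- **Bystanders:** the bottle, dish and boxes looked unmoved by eye in the final top view; I did not measure them.

No check failed.

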